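# Index the plate carriage to the marked stop

### The job

On the pipetting station, lift the red release bar and keep it up while you slide the plate carriage out of its loading slot and along to the stop marked by the yellow clip, then let go of the bar so that its pawl drops fully home in the notch nearest that clip. Do not let the pawl drop into any other notch on the way, do not force it hard against the notched strip, and leave the pipette head and everything else on the bench alone.

Things in the scene. Friction and masses are not known exactly. Their poses are not given: they have to be found in the camera images.
- bar_grip (a point): Grip point of the red release bar of 10 mm round rod: two rods run forward from the carriage, then turn up into a loop (two uprights, 46 mm wide outside in y, joined by a cross rod on top). This point lies midway between the uprights, 96 mm above the bench when down, 20 mm below the cross rod's centre. Take it from above, a finger outside each upright; free all round. Its frame tips with the bar.
- bar_hinge (a point): Middle of the bar's hinge line on the carriage, 76 mm above the bench, 105 mm behind (+x) and 20 mm below the grip point when the bar is down. Travels with the carriage; its axes are the station's: x from the station's front (robot side) to its back, y along the travel, z up. The bar turns about this y; a spring presses it down with about 3 N at the grip point when down, 5 N at 0.3 rad.
- release_bar (a joint): Lift of the release bar, rad. 0 = down: pawl fully home in a notch (or hanging in the loading slot). About 0.17 = pawl resting on top of the strip between two notches. Above 0.22 (grip point raised 23 mm) the pawl is clear of the strip. 0.5 = upper stop. When let go, the spring brings it down at once.
- carriage (a joint): Travel of the plate carriage along the station's +y (the robot's left), m, from the loading end. Starts at 0 to 0.045; the pawl is in the loading slot up to 0.069; all notches lie beyond 0.09; the travel ends at 0.205. It slides with about 2 N of drag, about 4 N in all with the pawl let down on the strip's top.
- pawl_tip (a point): Middle of the lower end of the dark steel pawl under the bar, 65 mm behind the grip point and centred on the bar in y. Pawl 6 mm wide along y, 8 mm along x; when home its end is 56 mm above the bench, 7 mm below the strip's top. Bar, pawl and carriage travel together along y.
- yellow_mark (a point): Middle of the top of the yellow saddle clip, 20 x 10 (y) x 8 mm, top 44 mm above the bench, on the station's front ledge under the bar's path. Its axes are the station's. Clips are put on by hand: the marked notch's centre lies within 8 mm of it along y, to either side, so it must be found by feel. Blue clips mark the other notches in the same way.
- index_strip: Steel strip, 12 mm thick, top 63 mm above the bench, along the front of the station behind the clips; frame = the station's, origin on the bench, not at a notch. On the right (-y) the 80 mm loading slot, then four square notches 27 mm apart, 8 mm wide: the pawl falls in only within about 1 mm of a notch's centre, else it stays on top until slid on. Bears at most 20 N from the pawl.
- pipette_head: Cream head with 24 thin pipette tips that overhangs the plate carriage from the column at the back; its front face stands 117 mm behind the grip point, tips 102 mm and more above the bench. Not to be touched. The frame given is the station's, origin on the bench.
- tip_box: Blue tip box, 82 x 120 x 61 mm, origin under its centre, right of the station. Leave alone.
- tube_rack: Orange tube rack, 70 x 110 x 46 mm, origin under its centre, left of the station. Leave alone.
- reagent_bottle: Amber bottle, 64 mm across, 130 mm high, right of the station. Leave alone.
- bead_jar: Clear jar, 56 mm across, 70 mm high, left of the station. Leave alone.
- single_pipette: Grey hand pipette, 230 mm long, 28 mm wide, 24 mm high, lying on the bench to the left. Leave alone.
- spare_plate: White well plate, 86 x 128 x 16 mm, on the bench to the right. Leave alone.

How it is judged:
On the way, in this order (a step that is already met when the one before it is completed fails the run):
1. the bar is lifted clear while the carriage is still at its loading slot (value of joint release_bar above 0.2 rad and value of joint carriage below 0.078 m), for 0.1 s.
2. the carriage comes to the yellow clip (within 20 mm) with the bar still up (value of joint release_bar above 0.2 rad and y of pawl_tip in the frame of yellow_mark between -0.02 and 0.02 m), for 0.1 s.
At the end, for the whole second after the job is handed in: The release bar is down (under 0.04 rad), its pawl home in the notch nearest the yellow clip (pawl within 10.5 mm of the clip along the travel, which only that notch gives), the carriage at rest and the bar let go (value of joint release_bar below 0.04 rad and y of pawl_tip in the frame of yellow_mark between -0.0105 and 0.0105 m and velocity of joint carriage between -0.005 and 0.005 m/s); the robot touches nothing.
It fails at once if the pawl is forced against the index strip (over 20 N) (contact force between release_bar and index_strip above 20 N).
It fails at once if the pawl drops into another notch (bar under 0.1 rad beyond the loading slot, more than 12 mm from the yellow clip) (value of joint release_bar below 0.1 rad and value of joint carriage above 0.08 m and not (y of pawl_tip in the frame of yellow_mark between -0.012 and 0.012 m)).
It fails at once if the pipette head is touched (over 3 N) (contact force between any of the arm, the fingers and pipette_head above 3 N).
It fails at once if something else on the bench is moved by more than 15 mm (distance of any of tip_box, tube_rack, reagent_bottle, bead_jar, single_pipette, spare_plate from where it was at the start of the episode above 0.015 m).
It also fails if it takes over 42 s, if anything falls off the work surface, if the arm or the gripper's body presses on something with over 40 N, if the wrist force passes 120 N, or if a joint passes its speed limit or range.

### The arm

A 6-joint arm with a two-finger parallel gripper is mounted at the origin on the work surface. World frame = base frame: x ahead of the robot, y to its left, z up, the work surface at z = 0. Lengths are in m, angles in rad, forces in N, time in s.
With the tool pointing down it reaches from about 0.35 to 0.85 m from the base axis. Payload 8.1 kg.
Tool frame: the origin (TCP) lies at the very end of the fingers, on their centre line; the grasp point (between the pads) lies 19 mm behind it; z points along the fingers, y is the direction in which the jaws open and shut (so a half turn about z gives the same grasp; the last joint's range is limited). The gripper opens to 93 mm and grips with 3 to 60 N. Pads are 15 mm wide; open, the fingers measure 128 mm over their backs; the gripper's body (75 mm by 188 mm) begins 65 mm behind the grasp point.
Start: joints at [1.141, 0.13, 1.488, -0, 1.523, -0.085], TCP at [0.203, 0.565, 0.219] pointing down, gripper open.
Joint ranges: [-2.96, 2.96], [-0.89, 2.26], [0.02, 2.5], [-1.34, 4.48], [0, 2.73], [-2.66, 2.66]. Speed limits (rad/s): [2.39, 2.39, 2.79, 3.14, 3.14, 3.14].

### API

Orientations are given as a rotation vector (axis times angle).
In Python, from plant import robot gives the robot as it stands.
- The arm moves only by the shell command python3 -m inch 'ROWS' [FORCE]. ROWS is JSON, a list that holds one entry, the list of rows, each a list of 7 numbers: the shift along the tool's x, y, z in cm, then the turn, a rotation vector about the tool's x, y, z in degrees, then the gripper command: -1 is fully open, 1 is shut, values between are in proportion. A call has 1 to 5 rows; each row shifts and turns the commanded pose from where the row before left it, along the tool's axes as they then stand; what a row does not reach is not made up. A row lasts 1/10 s, in which the tool goes at most 50 mm and 8.59 degrees, less where a joint would pass 70% of its speed; a pose out of reach is approached as far as the arm can. A call with a gripper value outside its range is refused whole. The fingers move at their own pace and stop on an object; FORCE is the grip in N (left out, the last holds). Time passes only in rows, so rows that do not move let the fingers close. It gives the time, the measured TCP pose, the force and the opening at its end, in the units of the state.
- robot.read_state(): the state, without advancing time (a new reading comes with each control period).
- robot.read_camera(name): name is "scene" or "top"; returns a dict with "image" (384x512x3 uint8, blue, green, red), "K" (3x3 intrinsics, pixels), "R" (3x3) and "t" (3): a world point X has camera coordinates R X + t. Camera axes: x right, y down, z forward; pixel columns grow to the right and rows downward; lengths in m; the calibration is good to about 2 mm. A picture is of the moment at which its call begins. There is no depth.
- robot.close_job(): hands the job in, once; it reports no verdict.
The state is a dict: "t": time; "q": joint angles; "dq": joint speeds; "joint_torque": joint torques, N m; "tool_pos": TCP position; "orientation": TCP orientation; "force": force on the tool from outside, world axes, zero at the start; "wrist_torque": the same for the moment, N m; "opening": finger opening in m.
Only numpy, scipy, OpenCV 4.12 (cv2) and the standard library are available. Lean on these libraries where they do the work, as an engineer would, in place of code of your own. Each camera call takes 0.05 s, during which the arm holds its last target. There are 200 camera calls.

## Working session

There is one attempt and no reset: what is moved stays moved. The work goes in short steps, Python scripts to look and compute and a shell command to move; the robot and the scene stay as the last step left them, time stands still between calls to the robot, and variables do not carry over. Pictures are saved under pics/ and viewed, about 8 in all and at most 12, crops included, and the job is handed in when it is done.

```bash
ls; mkdir -p pics; python3 - <<'E'
from plant import robot
import cv2,numpy as np
s=robot.read_state();print({k:np.round(v,3).tolist() for k,v in s.items()})
for n in("scene","top"):
    c=robot.read_camera(n);cv2.imwrite(f"pics/{n}0.png",c["image"]);print(n,c["K"].tolist(),np.round(c["R"],4).tolist(),np.round(c["t"],4).tolist())
E
```

```text
pics
{'t': 0.0, 'q': [1.141, 0.131, 1.489, -0.0, 1.523, -0.085], 'dq': [-0.002, -0.0, -0.0, -0.0, 0.0, -0.0], 'joint_torque': [0.0, -55.986, -49.174, 0.077, 0.036, -0.0], 'tool_pos': [0.203, 0.564, 0.218], 'orientation': [-0.539, -3.095, 0.003], 'force': [-0.668, -0.358, -0.323], 'wrist_torque': [-0.028, -0.032, 0.02], 'opening': 0.093}
scene [[384.7622180073215, 0.0, 258.5548340508895], [0.0, 384.7622180073215, 183.6633154590749], [0.0, 0.0, 1.0]] [[0.3482, 0.9374, -0.0033], [0.5941, -0.2234, -0.7727], [-0.7251, 0.2671, -0.6347]] [-0.1961, -0.2295, 1.5862]
top [[440.40635229940875, 0.0, 253.70019037544827], [0.0, 440.40635229940875, 190.23678787999452], [0.0, 0.0, 1.0]] [[-0.0121, -0.9999, -0.0084], [-0.9927, 0.013, -0.1196], [0.1196, 0.0069, -0.9928]] [0.0208, 0.5103, 1.2878]
```

View pics/scene0.png

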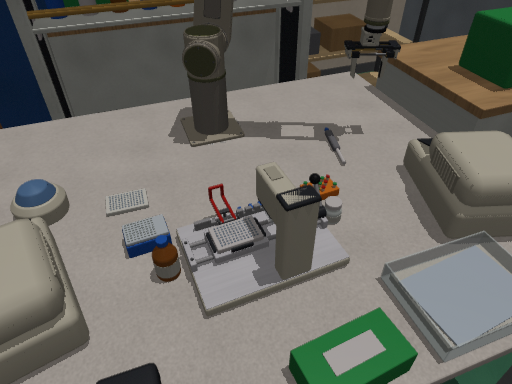

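View pics/top0.png

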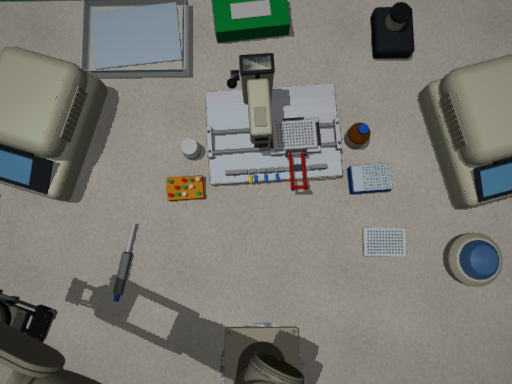

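The top view shows the red bar at about (299,172), the yellow clip at about (252,180) at the left end of the row of clips, and the station turned slightly. Next I'll measure these.

```bash
cat > h.py <<'E'
import cv2,numpy as np
from plant import robot
def ray(c,uv,z):
    R,t=np.array(c["R"]),np.array(c["t"]);o=-R.T@t
    d=R.T@np.linalg.inv(c["K"])@np.array([*uv,1.0]);return o+d*(z-o[2])/d[2]
def two(c1,u1,c2,u2):
    P=[np.array(c["K"])@np.c_[c["R"],c["t"]] for c in(c1,c2)]
    X=cv2.triangulatePoints(P[0],P[1],np.array(u1,float),np.array(u2,float));return X[:3,0]/X[3]
def mask(im,lo,hi):
    return cv2.inRange(cv2.cvtColor(im,cv2.COLOR_BGR2HSV),lo,hi)
def blobs(m,mn=4):
    n,l,s,c=cv2.connectedComponentsWithStats(m);return [(s[i].tolist(),c[i].round(2).tolist()) for i in range(1,n) if s[i][4]>=mn]
E
python3 - <<'E'
from h import *
T=robot.read_camera("top");S=robot.read_camera("scene")
for n,c,x0,y0,w,h in(("top",T,200,130,150,65),("scene",S,170,165,150,80)):
    im=c["image"];sub=im[y0:y0+h,x0:x0+w]
    for nm,lo,hi in(("red",(0,150,70),(6,255,255)),("yel",(22,120,90),(35,255,255)),("blue",(100,120,80),(125,255,255))):
        m=mask(sub,lo,hi)
        for s,k in blobs(m,3): print(n,nm,[s[0]+x0,s[1]+y0]+s[2:],[k[0]+x0,k[1]+y0])
    cv2.imwrite(f"pics/{n}c.png",cv2.resize(sub,None,fx=5,fy=5,interpolation=cv2.INTER_CUBIC))
E
python3 -c "
import cv2,numpy as np
a=cv2.imread('pics/topc.png');b=cv2.imread('pics/scenec.png')[:275];cv2.imwrite('pics/both.png',np.vstack([a,b]))"
```

```text
top red [289, 152, 19, 37, 220] [297.67, 173.06]
top yel [249, 175, 4, 8, 27] [250.32999999999998, 178.93]
top blue [254, 175, 4, 8, 26] [255.15, 178.65]
top blue [265, 174, 3, 8, 23] [265.96, 177.65]
top blue [276, 174, 4, 7, 22] [277.09000000000003, 177.14]
scene red [209, 184, 14, 6, 37] [215.62, 186.43]
scene red [222, 195, 14, 24, 74] [228.38, 206.59]
scene red [210, 198, 14, 25, 74] [216.49, 210.23]
scene blue [258, 201, 2, 2, 3] [258.33, 201.67000000000002]
scene blue [249, 204, 4, 4, 7] [250.43, 205.14]
```

View pics/both.png

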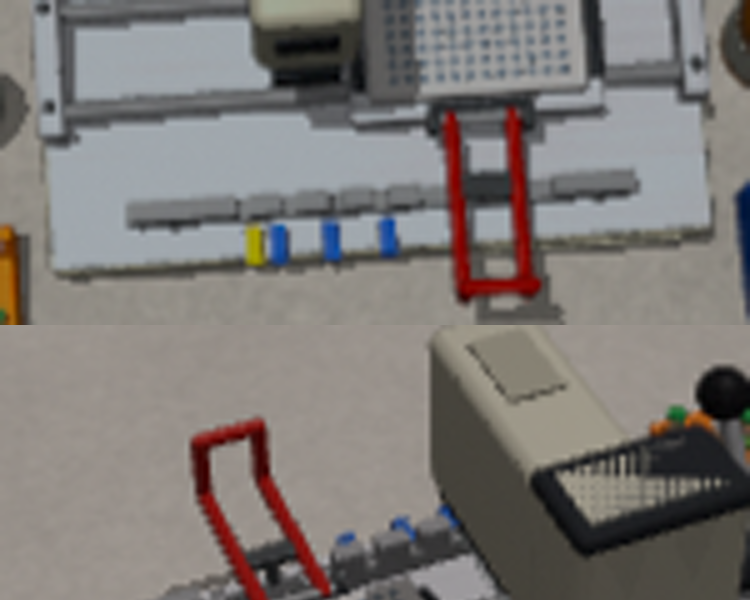

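The crop shows the cross rod end to end, at about (465,292) to (535,285) in the upscaled top crop. The strip's notches show as gaps at crop x of about 242, 289, 338 and 386. The yellow clip at crop x≈255 lies next to the leftmost gap. I'll turn these into positions.

```bash
python3 - <<'E'
from h import *
T=robot.read_camera("top");S=robot.read_camera("scene")
g=lambda u,v:((u-2)/5+200,(v-2)/5+130)
a=ray(T,g(128,214),.063);b=ray(T,g(637,181),.063);d=b-a
print("strip ends",a,b);yaw=np.arctan2(-d[0],d[1]) if d[1]>0 else np.arctan2(d[0],-d[1]);print("yaw",yaw)
ax=np.array([np.cos(yaw),np.sin(yaw)]);ay=np.array([-ax[1],ax[0]])
# cross rod centre, top & two view
print("cross top",ray(T,g(463,291),.116),ray(T,g(535,285),.116))
m=mask(T["image"],(0,150,70),(6,255,255));m[:185]=0;ys,xs=np.nonzero(m);m2=(xs>285)&(xs<315)
for v in range(180,192):
    r=np.nonzero(mask(T["image"],(0,120,50),(8,255,255))[v,280:320])[0]+280;print(v,r.tolist())
print("two",two(T,g(499,288),S,(170+229/5,165+(432-325)/5)))
Y=ray(T,(250.33,178.93),.042);print("yellow",Y, "along",Y[:2]@ay)
for x in(255.15,265.96,277.09):print("blue",ray(T,(x,178),.042)[:2]@ay)
# brightness profile along the strip's far/top face
gr=cv2.cvtColor(T["image"],cv2.COLOR_BGR2GRAY).astype(np.float32)
K,R,t=np.array(T["K"]),np.array(T["R"]),np.array(T["t"])
mid=(a+b)/2
for off in(-.003,0,.003):
    s=np.arange(-.03,.11,.002);P=mid[:2]+ax*off+s[:,None]*ay+0;P=np.c_[P,np.full(len(P),.063)]
    q=(P@R.T+t)@K.T;q=q[:,:2]/q[:,2:]
    v=cv2.remap(gr,q[:,0].astype(np.float32)[None],q[:,1].astype(np.float32)[None],cv2.INTER_CUBIC)[0]
    print(off,[(round(float(P[i,:2]@ay),3),int(v[i])) for i in range(len(s))])
E
```

```text
strip ends [0.56042076 0.09722123 0.063     ] [ 0.57600819 -0.20183051  0.063     ]
yaw 0.05207572523415575
cross top [ 0.50565331 -0.09399487  0.116     ] [ 0.50850781 -0.13433883  0.116     ]
180 [290, 291, 292, 293, 303, 304, 305]
181 [291, 292, 293, 303, 304, 305]
182 [291, 292, 293, 303, 304, 305]
183 [291, 292, 293, 303, 304, 305, 306]
184 [291, 292, 293, 303, 304, 305, 306]
185 [291, 292, 293, 303, 304, 305, 306, 307]
186 [291, 292, 293, 294, 295, 296, 297, 298, 299, 300, 301, 302, 303, 304, 305, 306, 307]
187 [291, 292, 293, 294, 295, 296, 297, 298, 299, 300, 301, 302, 303, 304, 305, 306, 307]
188 [292, 293, 294, 295, 296, 297, 298, 299, 300, 301, 302, 303, 304, 305, 306, 307]
189 [292, 293]
190 []
191 []
two [ 0.50747885 -0.11294494  0.11547939]
yellow [0.54315129 0.02396211 0.042     ] along -0.004342591135904962
blue -0.018843134201680788
blue -0.050957674538371016
blue -0.08400884975469677
-0.003 [(-0.112, 112), (-0.11, 111), (-0.108, 107), (-0.106, 88), (-0.104, 83), (-0.102, 100), (-0.1, 108), (-0.098, 112), (-0.096, 111), (-0.094, 111), (-0.092, 110), (-0.09, 107), (-0
[... 2159 characters left out ...]
7, 116), (-0.068, 117), (-0.066, 117), (-0.064, 116), (-0.062, 115), (-0.06, 110), (-0.058, 108), (-0.056, 118), (-0.054, 101), (-0.052, 86), (-0.05, 98), (-0.048, 113), (-0.046, 120), (-0.044, 119), (-0.042, 119), (-0.04, 118), (-0.038, 118), (-0.036, 118), (-0.034, 118), (-0.032, 119), (-0.03, 123), (-0.028, 124), (-0.026, 121), (-0.024, 109), (-0.022, 108), (-0.02, 117), (-0.018, 117), (-0.016, 118), (-0.014, 118), (-0.012, 118), (-0.01, 118), (-0.008, 118), (-0.006, 119), (-0.004, 122), (-0.002, 124), (0.0, 120), (0.002, 93), (0.004, 83), (0.006, 115), (0.008, 123), (0.01, 118), (0.012, 117), (0.014, 117), (0.016, 117), (0.018, 118), (0.02, 119), (0.022, 118), (0.024, 117), (0.026, 118)]
```

Measured in the station frame, which is yawed 0.052 rad:

| Item | Value |
|---|---|
| Grip point (world) | about (0.507, -0.113) |
| Bar position along travel | -0.139 |
| Yellow clip along travel | -0.004 |
| Notch beside the clip | about +0.002 |

The next gap is at -0.023. Travel to the notch is about 0.142 m. I'll turn the tool first, then move over.

```bash
cat >> h.py <<'E'
from scipy.spatial.transform import Rotation as Ro
YAW=.052;AX=np.array([np.cos(YAW),np.sin(YAW),0]);AY=np.array([-AX[1],AX[0],0])
def go(target,tilt=0):  # what is left, tool axes (cm, deg); tilt = top of tool leans back
    s=robot.read_state();R=Ro.from_rotvec(s["orientation"])
    G=Ro.from_matrix(np.c_[-AX,AY,[0,0,-1]]);G=Ro.from_rotvec(AY*np.radians(tilt))*G
    p=np.array(s["tool_pos"]);print("t",s["t"],"pos",p.round(4),"along",(p@AY).round(4),"F",np.round(s["force"],1),"open",round(s["opening"],4))
    print("shift cm",(R.inv().apply(target-p)*100).round(2),"turn deg",np.degrees((R.inv()*G).as_rotvec()).round(2))
E
python3 -m inch '[[[0,0,0,0,0,-7.5,-1],[0,0,0,0,0,-7.5,-1],[0,0,0,0,0,-7.7,-1]]]'
python3 -c "
from h import *
go(np.array([.507,-.113,.16]))"
```

```text
t: 0.6
tool_pos: [0.2028, 0.5646, 0.2185]
orientation: [0.089, -3.14, 0.0]
force: [0.0, 0.4, -0.0]
opening: 0.0929
t 0.6 pos [0.2028 0.5646 0.2185] along 0.5533 F [ 0.   0.4 -0. ] open 0.0929
shift cm [-26.53 -69.38   5.86] turn deg [-0.01 -0.    0.27]
```

```bash
python3 -m inch '[[[-1.7,-4.5,0,0,0,0,-1],[-1.7,-4.5,0,0,0,0,-1],[-1.7,-4.5,0,0,0,0,-1],[-1.7,-4.5,0,0,0,0,-1],[-1.7,-4.5,0,0,0,0,-1]]]' >/dev/null
python3 -m inch '[[[-1.7,-4.5,0.4,0,0,0,-1],[-1.7,-4.5,0.4,0,0,0,-1],[-1.7,-4.5,0.4,0,0,0,-1],[-1.7,-4.5,0.4,0,0,0,-1],[-1.7,-4.5,0.4,0,0,0,-1]]]' >/dev/null
python3 -m inch '[[[-1.9,-4.5,0.6,0,0,0,-1],[-1.9,-4.5,0.6,0,0,0,-1],[-1.9,-4.5,0.6,0,0,0,-1],[-1.9,-4.5,0.6,0,0,0,-1],[-1.9,-4.5,0.6,0,0,0,-1]]]' >/dev/null
python3 -m inch '[[[0,0,0,0,0,0,-1],[0,0,0,0,0,0,-1]]]' >/dev/null
python3 - <<'E'
from h import *
go(np.array([.507,-.113,.077]))
for n in("top","scene"):cv2.imwrite(f"pics/{n}1.png",robot.read_camera(n)["image"])
E
python3 -c "
import cv2,numpy as np
a=cv2.imread('pics/top1.png')[110:230,220:380];b=cv2.imread('pics/scene1.png')[120:240,160:320]
cv2.imwrite('pics/b1.png',cv2.resize(np.hstack([a,b]),None,fx=2.5,fy=2.5))"
```

```text
t 2.3 pos [ 0.5018 -0.0966  0.168 ] along -0.1226 F [0.1 0.  0.3] open 0.093
shift cm [-0.46 -1.67  9.09] turn deg [ 0.05 -0.09 -0.18]
```

View pics/b1.png

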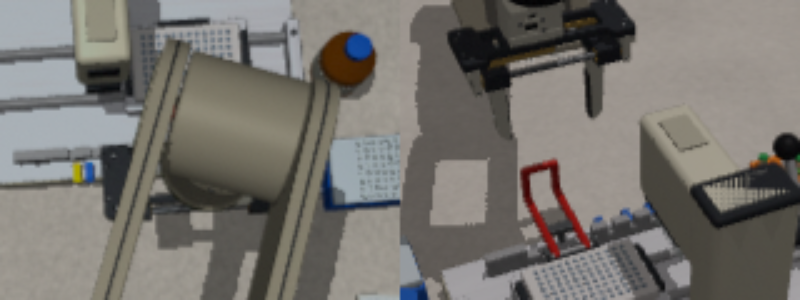

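Both views show the gripper above and aligned with the red loop, with nothing in the way. I'll descend and close.

```bash
python3 -m inch '[[[-0.25,-0.8,0.5,0,0,0,-1],[-0.2,-0.87,1.0,0,0,0,-1],[0,0,2.5,0,0,0,-1],[0,0,2.5,0,0,0,-1],[0,0,2.5,0,0,0,-1]]]' >/dev/null
python3 -m inch '[[[0,0,0,0,0,0,-0.2],[0,0,0,0,0,0,-0.2],[0,0,0,0,0,0,-0.2]]]' 30
python3 -m inch '[[[0,0,0,0,0,0,0.3],[0,0,0,0,0,0,0.3],[0,0,0,0,0,0,0.3],[0,0,0,0,0,0,0.3]]]' 30
python3 -c "
from h import *
go(np.array([.507,-.113,.077]))"
```

```text
t: 3.2
tool_pos: [0.5085, -0.1125, 0.0801]
orientation: [-0.081, 3.138, -0.001]
force: [0.2, 0.3, 0.7]
opening: 0.0735
t: 3.6
tool_pos: [0.5079, -0.1125, 0.0792]
orientation: [-0.081, 3.14, -0.001]
force: [-1.0, -0.6, 1.2]
opening: 0.0457
t 3.6 pos [ 0.5079 -0.1125  0.0792] along -0.1387 F [-1.  -0.6  1.2] open 0.0457
shift cm [ 0.09 -0.05  0.22] turn deg [-0.03  0.06 -0.03]
```

The grip is good: opening is 45.7 mm against 46 mm expected. Next I lift along the bar's arc, leaning the tool a little with it.

```bash
python3 -m inch '[[[-0.09,0,-0.62,0,1.6,0,0.3],[-0.12,0,-0.62,0,1.6,0,0.3],[-0.17,0,-0.61,0,1.6,0,0.3],[-0.2,0,-0.59,0,1.6,0,0.3],[-0.23,0,-0.57,0,1.6,0,0.3]]]' 35
python3 -m inch '[[[0,0,0,0,0,0,0.3],[0,0,0,0,0,0,0.3]]]'
python3 - <<'E'
from h import *
go(np.array([.507,-.113,.077]))
S=robot.read_camera("scene");cv2.imwrite("pics/s2.png",cv2.resize(S["image"][120:260,150:330],None,fx=4,fy=4,interpolation=cv2.INTER_CUBIC))
E
```

```text
t: 4.1
tool_pos: [0.515, -0.1117, 0.1062]
orientation: [0.077, -2.995, 0.004]
force: [-2.8, -2.7, -9.1]
opening: 0.0454
t: 4.3
tool_pos: [0.5153, -0.1116, 0.1063]
orientation: [0.077, -2.997, 0.004]
force: [-3.9, -1.7, -6.1]
opening: 0.0454
t 4.3 pos [ 0.5153 -0.1116  0.1063] along -0.1383 F [-3.9 -1.7 -6.1] open 0.0454
shift cm [ 0.41 -0.1   3.02] turn deg [ 0.05 -8.24 -0.03]
```

View pics/s2.png

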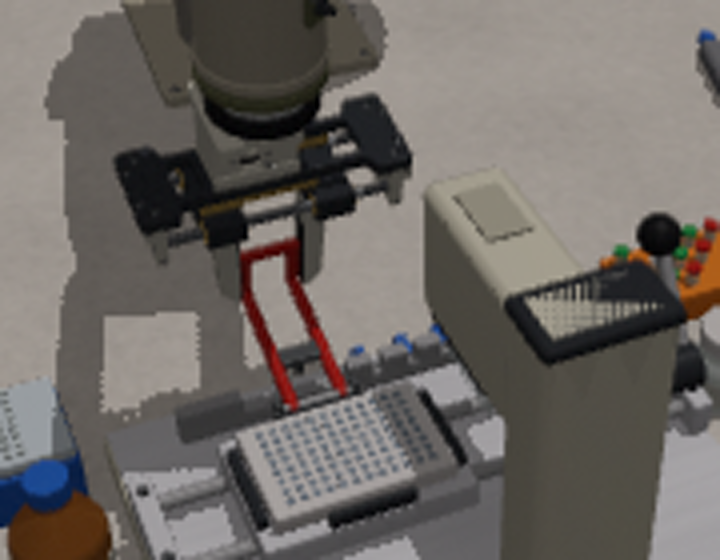

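The bar is lifted about 27 mm and the fingers hold both uprights. I'll raise it 3 mm more for margin, then slide left to about 6 mm short of the notch.

```bash
python3 -m inch '[[[-0.15,0,-0.3,0,0,0,0.3],[0,0.3,0,0,0,0,0.3],[0,0.8,0,0,0,0,0.3],[0,1.2,0,0,0,0,0.3],[0,1.2,0,0,0,0,0.3]]]'
python3 -m inch '[[[0,1.2,0,0,0,0,0.3],[0,1.2,0,0,0,0,0.3],[0,1.2,0,0,0,0,0.3],[0,1.2,0,0,0,0,0.3],[0,1.2,0,0,0,0,0.3]]]'
python3 -m inch '[[[0,1.2,0,0,0,0,0.3],[0,1.2,0,0,0,0,0.3],[0,0.8,0,0,0,0,0.3],[0,0.3,0,0,0,0,0.3],[0,0,0,0,0,0,0.3]]]'
python3 -m inch '[[[0,0,0,0,0,0,0.3],[0,0,0,0,0,0,0.3]]]' >/dev/null
python3 - <<'E'
from h import *
go(-.004*AY+.5194*AX+np.array([0,0,.077]))
E
```

```text
t: 4.85
tool_pos: [0.5164, -0.0765, 0.1104]
orientation: [0.076, -2.999, 0.005]
force: [-3.9, -2.5, -8.1]
opening: 0.0457
t: 5.35
tool_pos: [0.513, -0.0163, 0.1104]
orientation: [0.077, -2.999, 0.005]
force: [-4.4, -2.6, -6.0]
opening: 0.0455
t: 5.85
tool_pos: [0.5111, 0.0193, 0.1104]
orientation: [0.078, -2.999, 0.004]
force: [-6.7, 1.2, -6.3]
opening: 0.0451
t 6.05 pos [0.5111 0.0192 0.1104] along -0.0074 F [-6.6  1.9 -5.8] open 0.0452
shift cm [-1.27  0.33  3.19] turn deg [ 0.09 -8.14 -0.01]
```

```bash
python3 -m inch '[[[0.1,0,0.32,0,0,0,0.3],[0.11,0,0.32,0,0,0,0.3],[0.11,0,0.31,0,0,0,0.3],[0,0,0,0,0,0,0.3],[0,0,0,0,0,0,0.3]]]'
python3 -m inch '[[[0,0,0,0,0,0,-0.12],[0,0,0,0,0,0,-0.12],[0,0,0,0,0,0,-0.12]]]'
python3 - <<'E'
from h import *
go(.002*AY+.5194*AX+np.array([0,0,.077]))
S=robot.read_camera("scene");cv2.imwrite("pics/s3.png",cv2.resize(S["image"][120:260,170:350],None,fx=4,fy=4,interpolation=cv2.INTER_CUBIC))
E
```

```text
t: 6.55
tool_pos: [0.5081, 0.0188, 0.1034]
orientation: [0.078, -3.002, 0.004]
force: [-8.5, 2.4, 3.1]
opening: 0.0451
t: 6.85
tool_pos: [0.509, 0.0181, 0.1029]
orientation: [0.077, -3.004, 0.005]
force: [-1.2, -0.9, 0.6]
opening: 0.052
t 6.85 pos [0.509  0.0181 0.1029] along -0.0084 F [-1.2 -0.9  0.6] open 0.052
shift cm [-1.35  1.04  2.43] turn deg [ 0.   -7.84 -0.03]
```

View pics/s3.png

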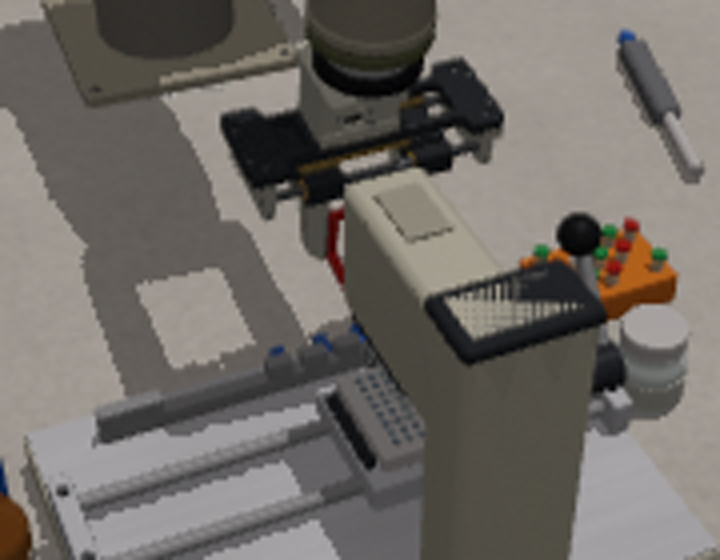

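The head hides part of the view, but the gripper is still around the bar, which now rests on the strip with the fingers at 52 mm. I'll centre the fingers on the bar's fall path, then feel leftward in 1 mm steps.

```bash
python3 -m inch '[[[0.25,0,0.4,0,0,0,-0.12],[0.25,0,0.4,0,0,0,-0.12],[0,0,0,0,0,0,-0.12]]]'
for i in 1; do python3 -m inch '[[[0,0.1,0,0,0,0,-0.12],[0,0.1,0,0,0,0,-0.12],[0,0.1,0,0,0,0,-0.12],[0,0,0,0,0,0,-0.12]]]'; done
python3 -m inch '[[[0,0.1,0,0,0,0,-0.12],[0,0.1,0,0,0,0,-0.12],[0,0,0,0,0,0,-0.12]]]'
python3 -c "
from h import *
go(.002*AY+.503*AX+np.array([0,0,.095]))"
```

```text
t: 7.2
tool_pos: [0.5008, 0.0177, 0.0937]
orientation: [0.077, -2.999, 0.005]
force: [-0.2, 0.1, -0.0]
opening: 0.0521
t: 7.6
tool_pos: [0.5018, 0.0208, 0.0948]
orientation: [0.077, -3.001, 0.005]
force: [0.2, 0.3, 1.3]
opening: 0.0522
t: 7.9
tool_pos: [0.5017, 0.0219, 0.0947]
orientation: [0.077, -3.001, 0.007]
force: [-0.5, -4.7, -0.1]
opening: 0.052
t 7.9 pos [0.5017 0.0219 0.0947] along -0.0042 F [-0.5 -4.7 -0.1] open 0.052
shift cm [-0.08  0.62 -0.04] turn deg [-0.07 -7.99 -0.05]
```

Contact at -4.7 N, which matches the expected drag. I'll keep pushing.

```bash
python3 -m inch '[[[0,0.1,0,0,0,0,-0.12],[0,0.1,0,0,0,0,-0.12],[0,0,0,0,0,0,-0.12]]]'|egrep 'pos|force'
python3 -m inch '[[[0,0.1,0,0,0,0,-0.12],[0,0.1,0,0,0,0,-0.12],[0,0,0,0,0,0,-0.12]]]'|egrep 'pos|force'
python3 -m inch '[[[0,0.1,0,0,0,0,-0.12],[0,0,0,0,0,0,-0.12]]]'|egrep 'pos|force'
```

```text
tool_pos: [0.5016, 0.0237, 0.0947]
force: [1.4, -6.0, -0.8]
tool_pos: [0.5015, 0.0258, 0.0946]
force: [1.2, -6.0, -1.3]
tool_pos: [0.5014, 0.027, 0.0945]
force: [0.3, -4.9, -2.8]
```

```bash
python3 -m inch '[[[0,0.1,0,0,0,0,-0.12],[0,0,0,0,0,0,-0.12]]]'|egrep 'pos|force'
python3 -m inch '[[[0,0.1,0,0,0,0,-0.12],[0,0,0,0,0,0,-0.12]]]'|egrep 'pos|force'
python3 -m inch '[[[0,0.1,0,0,0,0,-0.12],[0,0,0,0,0,0,-0.12]]]'|egrep 'pos|force'
```

```text
tool_pos: [0.5012, 0.0285, 0.0944]
force: [1.5, -3.3, -2.3]
tool_pos: [0.501, 0.03, 0.0946]
force: [-0.9, -2.5, 0.3]
tool_pos: [0.501, 0.031, 0.0947]
force: [0.4, -1.4, -1.0]
```

The force has dropped, so the pawl may have fallen. I'll check the bar's height in the picture.

```bash
python3 - <<'E'
from h import *
go(.004*AY+.503*AX+np.array([0,0,.095]))
S=robot.read_camera("scene");im=S["image"]
m=mask(im,(0,150,60),(6,255,255))
print([b for b in blobs(m,3) if 150<b[1][0]<350])
K,R,t=np.array(S["K"]),np.array(S["R"]),np.array(S["t"])
p0=(.002)*AY
for a in(0,.17):
    g=lambda r,h:p0+AX*(.6054-r*np.cos(a)-h*np.sin(a)*-1)+np.array([0,0,.076+r*np.sin(a)+h*np.cos(a)])
    for h in(0,.02,.04):
      for y in(-.018,.018):
        X=g(.105,h)+AY*y;q=K@(R@X+t);print(a,h,y,(q[:2]/q[2]).round(1))
cv2.imwrite("pics/s4.png",cv2.resize(im[140:240,200:300],None,fx=6,fy=6,interpolation=cv2.INTER_CUBIC))
E
```

```text
t 9.3 pos [0.501  0.031  0.0947] along 0.0049 F [ 0.4 -1.4 -1. ] open 0.0517
shift cm [-0.1  -0.09 -0.04] turn deg [ 0.02 -8.02 -0.02]
[([326, 175, 3, 3, 8], [327.12, 175.88]), ([254, 178, 2, 11, 13], [254.85, 183.38]), ([324, 180, 4, 3, 11], [325.36, 180.91]), ([322, 185, 3, 4, 10], [323.2, 186.5])]
0 0 -0.018 [254.4 185.9]
0 0 0.018 [265.2 182.9]
0 0.02 -0.018 [254.4 180.8]
0 0.02 0.018 [265.2 177.9]
0 0.04 -0.018 [254.3 175.6]
0 0.04 0.018 [265.3 172.7]
0.17 0 -0.018 [254.6 181.7]
0.17 0 0.018 [265.4 178.7]
0.17 0.02 -0.018 [254.9 177.2]
0.17 0.02 0.018 [265.9 174.3]
0.17 0.04 -0.018 [255.3 172.7]
0.17 0.04 0.018 [266.5 169.7]
```

View pics/s4.png

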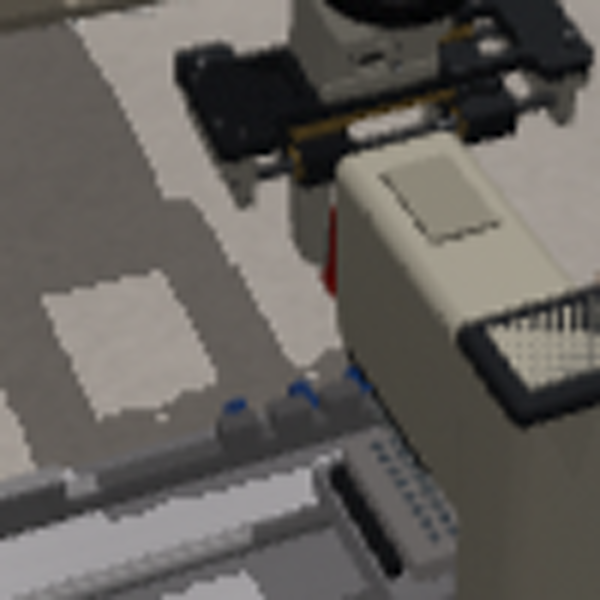

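The red bar's top edge moved from v≈172 to about 174.3. That matches the bar-down prediction of 174.3, against 171.4 if it were still on the strip. I'll confirm with a gentle push: if the pawl is home, the carriage should hold.

```bash
python3 -m inch '[[[0,0.1,0,0,0,0,-0.12],[0,0,0,0,0,0,-0.12]]]'|egrep 'pos|force'
python3 -m inch '[[[0,0.05,0,0,0,0,-0.12],[0,0,0,0,0,0,-0.12]]]'|egrep 'pos|force'
```

```text
tool_pos: [0.5011, 0.0318, 0.0947]
force: [-1.0, -1.2, -0.3]
tool_pos: [0.5011, 0.0319, 0.0947]
force: [-2.1, -3.0, 0.3]
```

```bash
python3 -m inch '[[[0,0.1,0,0,0,0,-0.12],[0,0,0,0,0,0,-0.12]]]'|egrep 'pos|force'
```

```text
tool_pos: [0.5011, 0.0321, 0.0947]
force: [-2.3, -7.6, 0.2]
```

The push now meets a wall: the force went to -7.6 N with 0.2 mm of motion, so the pawl is home. I'll back off, open, and withdraw upward.

```bash
python3 -m inch '[[[0,-0.2,0,0,0,0,-0.12],[0,-0.2,0,0,0,0,-0.12],[0,0,0,0,0,0,-0.7],[0,0,0,0,0,0,-0.7],[0,0,0,0,0,0,-0.7]]]'|egrep 'pos|force|open'
python3 -m inch '[[[0.2,0,-1,0,-1.6,0,-0.7],[0.2,0,-2,0,-1.6,0,-0.7],[0.2,0,-2.5,0,-1.6,0,-0.7],[0.2,0,-2.5,0,-1.6,0,-0.7],[0.2,0,-2.5,0,-1.6,0,-0.7]]]'|egrep 'pos|force|open'
python3 -m inch '[[[3,0,-1,0,0,0,-0.7],[4,0,0,0,0,0,-0.7],[4,0,0,0,0,0,-0.7],[4,0,0,0,0,0,-0.7],[0,0,0,0,0,0,-0.7]]]' | egrep 'pos|force|open'
python3 - <<'E'
from h import *
T=robot.read_camera("top");S=robot.read_camera("scene")
for n,c in(("top",T),("scene",S)):
    print(n,[b for b in blobs(mask(c["image"],(0,130,60),(7,255,255)),3) if 200<b[1][0]<320 and 130<b[1][1]<230])
a=T["image"][120:220,190:350];b=S["image"][120:220,190:350]
cv2.imwrite("pics/end.png",cv2.resize(np.vstack([a,b]),None,fx=3,fy=3,interpolation=cv2.INTER_CUBIC))
E
```

```text
tool_pos: [0.5013, 0.0293, 0.0947]
force: [0.2, 0.4, 0.6]
opening: 0.0716
tool_pos: [0.499, 0.0292, 0.2012]
force: [0.9, 0.1, -0.2]
opening: 0.0789
tool_pos: [0.3465, 0.0215, 0.2104]
force: [1.1, -0.5, 0.3]
opening: 0.0788
top [([240, 155, 17, 38, 230], [248.23, 176.2])]
scene [([254, 175, 2, 14, 26], [254.54, 181.04])]
```

View pics/end.png

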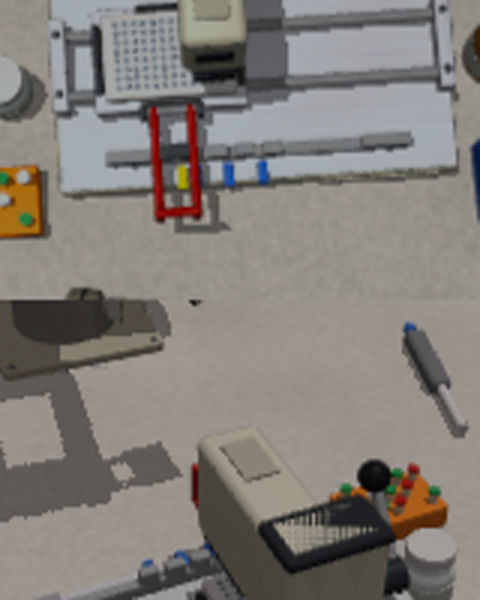

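The bar has been let go and spans the yellow clip. The red length in the top view is 38 rows, against 37 when down at the start. One final numeric check, then I hand in.

```bash
python3 - <<'E'
from h import *
T=robot.read_camera("top");m=mask(T["image"],(0,120,50),(8,255,255))
ys,xs=np.nonzero(m[150:200,230:270]);ys+=150;xs+=230
k=ys>=ys.max()-3;u=((xs[k].min()+xs[k].max())/2,ys.max()-1.5)
for z in(.116,.134):
    p=ray(T,u,z);print(z,"along",p@AY,"ax",p@AX)
go(np.zeros(3))
E
```

```text
0.116 along 0.001156655749584518 ax 0.49754249276109835
0.134 along 0.0009476557509161841 ax 0.4954092876092395
t 11.6 pos [0.35   0.0213 0.2107] along 0.0031 F [-0.1 -1.7 -0.8] open 0.0788
shift cm [35.11 -0.33 21.  ] turn deg [-0.01  0.12 -0.04]
```

```bash
python3 -c "
from plant import robot
print(robot.close_job())"
```

```text
the job is handed in; nothing more can be done
None
```

The plate carriage is at the yellow clip, the bar is down with its pawl in the notch there, and the job is handed in. No verdict was reported, so success rests on my own checks.

I gripped the red bar and lifted it about 30 mm. Then I slid the carriage about 131 mm to just short of the notch and let the pawl down on top of the strip. With the fingers loosely around the uprights, I pushed it on in 1 mm steps until the pawl fell in. I backed off, opened and withdrew, finishing at about 11.6 s of the 42 s allowed.

**Last checks:**
- **Pawl home:** a gentle push met a wall, with the force rising to 7.6 N over 0.2 mm of motion.
- **Bar down:** in the final top view the cross rod's front-to-back position was 0.498 m. It measured 0.500 m when down at the start and would be about 0.509 m if still on the strip.
- **Right notch:** the bar stands at +0.001 m along the travel and the clip at -0.004 m. That is about 5.5 mm apart, inside the 10.5 mm limit.
- **Arm clear:** the fingers are open and about 15 cm in front of the bar.

**Less certain:**
- **Notch estimate:** the images alone put the notch between +0.001 and +0.0035 m, so its exact place came from feel.
- **Force at the drop:** the sideways force fell gradually instead of jumping when the pawl dropped. That is why I did the push test.
- **Loose items:** I checked the other bench items only by eye in the final pictures. They looked undisturbed where visible, but the spare plate and most of the tip box were out of frame.

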